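# Clamp the bearing block and grease it through its tilted nipple

## Task

Turn the vise's crank until the moving jaw grips the steel bearing block firmly against the fixed jaw. Then take the red push-type grease gun from its stand, press its coupler squarely onto the block's tilted brass nipple until it snaps home, and keep leaning on the gun along the nipple so that its sprung nozzle stays pushed nearly all the way in for at least three seconds. Finish while still gripping the gun and holding it pressed in like that, with the block still clamped flat on the vise and the cork dish, the jars and the pliers left alone.

Things in the scene. Friction and masses are not known exactly. Their poses are not given: they have to be found in the camera images.
- vise: Blue machine vise on a round base, bolted down, 76 mm wide; origin on the bench under the base's centre, z up. The screw runs along its y, 72 mm above the bench: crank at the -y end, fixed jaw at the +y end with its face at y = +56 mm. Jaws 29 mm high, up to 128 mm above the bench; the block lies on ways 98 mm above it. The vise body ends at y = -100 mm.
- jaw: Moving jaw, 76 x 32 x 29 mm, steel faced; origin at the bottom middle of the face that meets the block, axes as the vise's. It slides along the vise's y, 5 mm towards the fixed jaw per turn of the crank, and stays where the screw leaves it.
- crank (a joint): Turn of the vise crank, rad; at 0 its arm points straight up and the jaws are 57.5 mm apart (the block is 50 mm). Grows as the vise closes: clockwise seen from the crank's end, facing the vise (right-handed about the vise's +y: the top moves to the vise's +x). Starts at 1.5 to 5 rad; the block is gripped at about 9.4 rad, and 0.2 to 0.5 rad further is firm. It does not turn back by itself.
- crank_grip (a point): Centre of the crank's black grip, a sleeve 17 mm across and 50 mm long that turns freely on its pin, parallel to the screw (the vise's y), so that it can be pinched from above and carried round the whole circle. Between the grip and the vise are the arm, 31 to 39 mm from this point, and the vise body 63 mm away.
- crank_centre (a point): Point on the screw's axis about which crank_grip turns: at crank value a the grip is 40 sin(a) mm along the vise's x and 40 cos(a) mm up from here. 72 mm above the bench. Turning takes about 2 N at the grip, rising steeply once the block is gripped between both jaws.
- block: Loose dark steel bearing block with a bronze bush, 60 (x) x 50 (y, between the jaws) x 48 (z) mm, about 0.8 kg, lying on the vise's ways with a few mm of play; origin in the centre of its underside, z up, x and y along the vise's within 1 degree. Closing the vise slides it a little against the fixed jaw.
- nipple: Brass elbow grease nipple fixed on the middle of the block's top; origin at the bend of the elbow, 7.8 mm above the block's top. Its z runs out along the nipple, which leans 30 degrees from vertical towards the block's -x. The round head is a ball 8 mm across whose outermost point lies at z = 22 mm; the neck under it is 5 mm thick.
- gun: Push-type grease gun, about 0.4 kg, standing nozzle down and upright in the stand: barrel (red, black ends) 32 mm across and 112 mm long. Origin at the centre of the barrel's front end (where the nozzle comes out), z along the barrel to the rear; gripped anywhere on the barrel, best in the rear half. It is free to be lifted straight out.
- nozzle (a joint): How far the nozzle is pushed into the gun, m: 0 at rest to 0.012 fully in, against a spring of 10 N at the start and 16 N fully in.
- coupler_seat (a point): Inner end of the coupler's bore, on the gun's axis, 50 mm in front of the gun's origin with the nozzle at rest; it meets the nipple's outermost point (nipple z = 22 mm) when the coupler is home.
- coupler_mouth (a point): Centre of the coupler's open flared mouth, 13 mm in front of coupler_seat: 22 mm across outside, about 15 mm inside, narrowing to a bore 11 mm wide. Four sprung balls in it snap behind the nipple's head at about 7 N and draw it in; they hold it with about 8 N.
- stand: Plywood stand, 90 x 90 mm and 77 mm high, fixed; the gun's barrel rests on its top, the nozzle (coupler 22 mm wide) hangs through a 27 mm hole at its middle and ends 14 mm above the bench. Origin under its middle.
- cork_dish: Round cork dish of charms, 104 mm across, 18 mm high; origin in the centre of its underside. Bystander.
- jars: Stack of three clear jars in one piece, 62 mm across, 78 mm high; origin in the centre of its underside. Bystander.
- pliers: Pliers with black handles lying flat, 140 x 65 x 12 mm; origin near the middle. Bystander.
There are look-alikes about, which are no part of the job. Of the things that look like the gun, the smallest one is meant.

How it is judged (in metres and radians):
On the way, in this order (a step that is already met when the one before it is completed fails the run):
1. the block is gripped firmly between the vise's jaws (contact force between jaw and block above 20 N), for 0.3 s.
2. the coupler is snapped squarely home on the nipple and the nozzle is kept pushed in for 3 s (contact force between jaw and block above 20 N and z of coupler_seat in the frame of nipple between 0.019 and 0.0238 m and x of coupler_seat in the frame of nipple between -0.0025 and 0.0025 m and y of coupler_seat in the frame of nipple between -0.0025 and 0.0025 m and angle between the z axis of gun and the z axis of nipple, either way round below 0.12 rad and value of joint nozzle above 0.008 m), for 3 s.
At the end, for the whole second after the job is handed in: Jaw bears on the block with over 20 N and the block is level; the coupler is home on the nipple (within 2 mm along it, 2.5 mm across, 7 degrees); the nozzle is pushed in over 8 of its 12 mm, pressing the nipple with over 8 N; the fingers grip the gun (all of step 2 and angle between block's own z axis and vertical below 0.05 rad and contact force between gun and nipple above 8 N and contact force between the fingers and gun above 5 N); the arm keeps its last pose, push and grip.
It fails at once if the cork dish is pushed away or tipped (distance of cork_dish from where it was at the start of the episode above 0.02 m or angle between cork_dish's own z axis and vertical above 0.25 rad).
It fails at once if the stack of jars is pushed away or tipped (distance of jars from where it was at the start of the episode above 0.02 m or angle between jars's own z axis and vertical above 0.25 rad).
It fails at once if the pliers is pushed away or tipped (distance of pliers from where it was at the start of the episode above 0.02 m or angle between pliers's own z axis and vertical above 0.25 rad).
It fails at once if the block is knocked over or out of the vise (angle between block's own z axis and vertical above 0.3 rad or distance of block from where it was at the start of the episode above 0.03 m).
It also fails if it takes over 72 s, if anything falls off the work surface, if the arm or the gripper's body presses on something with over 40 N, if the wrist force passes 120 N, or if a joint passes its speed limit or range.

## Robot

A 6-joint arm with a two-finger parallel gripper is mounted at the origin on the work surface. World frame = base frame: x ahead of the robot, y to its left, z up, the work surface at z = 0. Lengths are in m, angles in degrees, forces in N, time in s.
With the tool pointing down it reaches from about 0.25 to 0.775 m from the base axis. Payload 4 kg.
Tool frame: the origin (TCP) lies on the mounting face of the last link; the fingertips stand 199 mm ahead of it and the grasp point (between the pads) lies 180 mm ahead of it (manip.tip_extent is the distance from the TCP to the fingertips, in m); z points along the fingers, y is the direction in which the jaws open and shut (so a half turn about z gives the same grasp; the last joint's range is limited). The gripper opens to 94 mm and grips with 3 to 60 N. Pads are 16 mm wide; open, the fingers measure 119 mm over their backs; the gripper's body (75 mm by 177 mm) begins 78 mm behind the grasp point.
Start: joints at [-80.449, 4.996, 78.535, -0, 96.463, -5.907], TCP at [0.147, -0.53, 0.405] pointing down, gripper open.
Joint ranges: [-177.83, 177.83], [-43.37, 116.18], [15.69, 146.23], [-61.86, 241.86], [9.47, 152.12], [-147.06, 147.06]. Speed limits (degrees/s): [159.86, 159.86, 180, 180, 180, 180].

## Interface

Orientations are given as a 3x3 rotation matrix whose columns are the frame's x, y, z axes.
In Python, from station import sensors, imaging, manip gives the robot as it stands.
- The arm moves only by the tool jog_arm, never from a script. Its argument "moves" is a list of rows, each a list of 7 numbers: the finger opening in cm, from 0 to 9.4, then the shift along the tool's x, y, z in cm, then the turn, a rotation vector about the tool's x, y, z in rad. In form: [[gripper, x, y, z, wx, wy, wz], ...]. A call has 1 to 8 rows; each row is the pose to reach, as a shift and turn from the pose commanded when the call began, along the tool's axes at that moment; what a row does not reach only later rows make up. A row lasts 1/8 s, in which the tool goes at most 62.5 mm and 10.7 degrees, less where a joint would pass 70% of its speed; a pose out of reach is approached as far as the arm can. A call with a gripper value outside its range is refused whole. The fingers move at their own pace and stop on an object; "squeeze" is the grip in N (left out, the last holds). Time passes only in rows, so rows that repeat a pose let the fingers close. It gives the time, the measured TCP pose, the force and the opening at its end, in the units of the state.
- sensors.sense(): the state, without advancing time (a new reading comes with each control period).
- imaging.get_image(name): name is "side" or "top"; returns the picture (480x640x3 uint8, red, green, blue); there is no depth.
- imaging.calibration(name): a dict with "K" (3x3 intrinsics, pixels), "eye" and "rotation" of the camera in the world. Camera axes: x right, y down, z forward; pixel columns grow to the right and rows downward; lengths in m; the calibration is good to about 2 mm. A picture is of the moment at which its call begins. calibration takes no time and is no camera call.
- manip.hand_in(): hands the job in, once; it reports no verdict.
The state is a dict: "time_s": time; "qpos": joint angles; "dq": joint speeds; "joint_efforts": joint torques, N m; "tcp_pos": TCP position; "eef_rot": TCP orientation; "contact_force": force on the tool from outside, world axes, zero at the start; "wrist_torque": the same for the moment, N m; "opening": finger opening in m.
Only numpy, scipy, OpenCV 4.12 (cv2) and the standard library are available. Lean on these libraries where they do the work, as an engineer would, in place of code of your own. Each camera call takes 0.05 s, during which the arm holds its last target. There are 200 camera calls.

## Working session

There is one attempt and no reset: what is moved stays moved. The work goes in short steps, Python scripts to look and compute and a tool call to move; the robot and the scene stay as the last step left them, time stands still between calls to the robot, and variables do not carry over. Pictures are saved under pics/ and viewed, about 8 in all and at most 12, crops included, and the job is handed in when it is done.

Besides the shell and the picture viewer there is one more tool, called after "Emit:" as name(argument=value, ...), one argument or row to a line, values as JSON. jog_arm: Moves the arm, as the interface text tells. Its arguments: {"type":"object","properties":{"moves":{"type":"array"},"squeeze":{"type":"number"}},"required":["moves"]}

```bash
ls; mkdir -p pics
python3 - <<'E'
from station import sensors, imaging, manip
import cv2,json
for n in("side","top"):
    im=imaging.get_image(n); cv2.imwrite(f"pics/{n}0.png",im[:,:,::-1])
    c=imaging.calibration(n); print(n,c)
print(sensors.sense())
E
```

```text
pics
side {'K': array([[526.50558699,   0.        , 306.49869868],
       [  0.        , 526.50558699, 245.5047452 ],
       [  0.        ,   0.        ,   1.        ]]), 'eye': array([0.16262812, 0.89511648, 0.86482068]), 'rotation': array([[-0.89138407, -0.29114303,  0.34737612],
       [-0.45273313,  0.53537941, -0.71302286],
       [ 0.02161362, -0.7928459 , -0.60903877]])}
top {'K': array([[439.11443538,   0.        , 318.23794131],
       [  0.        , 439.11443538, 232.89962183],
       [  0.        ,   0.        ,   1.        ]]), 'eye': array([ 0.4432603 , -0.005809  ,  1.20528439]), 'rotation': array([[ 0.00949222, -0.991784  ,  0.12757117],
       [-0.99983543, -0.00744109,  0.01654531],
       [-0.0154601 , -0.12770722, -0.99169141]])}
{'time_s': 0.1, 'qpos': array([-8.04511643e+01,  5.03618927e+00,  7.86129357e+01, -1.46687450e-03,
        9.64621047e+01, -5.90874197e+00]), 'dq': array([ 0.04905137, -0.06552465, -0.19885945, -0.03988841, -0.05710369,
        0.0409028 ]), 'joint_efforts': array([ 2.34371699e-03, -3.41251981e+01, -3.03301442e+01,  7.19026895e-02,
        3.03548248e-02, -1.09144473e-04]), 'tcp_pos': array([ 0.14655173, -0.5300259 ,  0.40363618]), 'eef_rot': array([[ 9.63828846e-01,  2.66521734e-01, -3.47129047e-04],
       [ 2.66521902e-01, -9.63826969e-01,  1.91020394e-03],
       [ 1.74538528e-04, -1.93362715e-03, -9.99998115e-01]]), 'contact_force': array([ 0.2210375 , -0.04485976,  1.27652373]), 'wrist_torque': array([ 0.02042615,  0.01192806, -0.00608006]), 'opening': 0.09407667220831747}
```

View pics/side0.png

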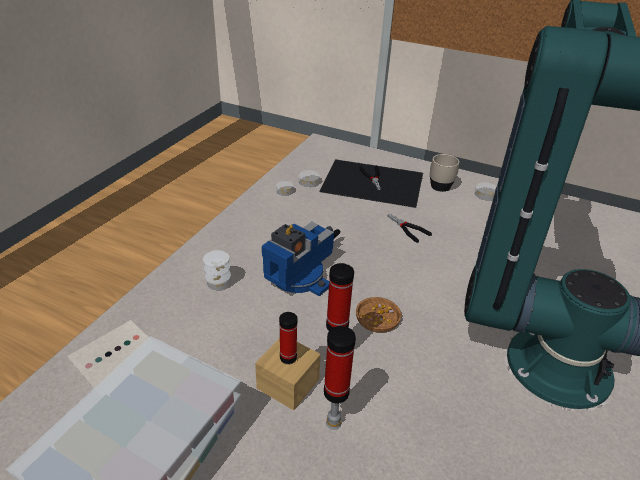

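View pics/top0.png

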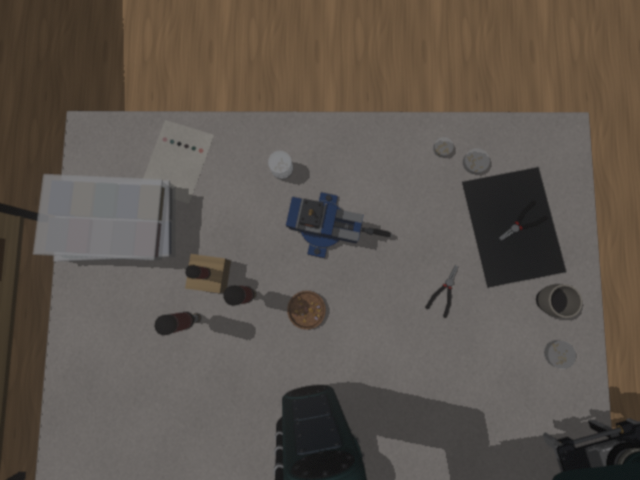

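Side view: gun candidates are the small one in the plywood stand at (288,338), and large ones at (340,300) and (338,365). The smallest, in the stand, is meant. The vise is at (298,255) with the crank at its far end (335,235). In the top view the vise is at (330,222), the crank at (385,233), the stand at (208,272), the dish at (308,310) and the jars at (281,165). The pliers are at (443,292) on the bare bench or at (520,220) on the mat.

Run:
```python
import cv2,numpy as np
s=cv2.imread("pics/side0.png");t=cv2.imread("pics/top0.png")
a=cv2.resize(s[205:305,250:350],(600,600)[:2],interpolation=cv2.INTER_CUBIC)[:,:,:]
a=cv2.resize(a,(400,400));b=cv2.resize(t[180:270,280:400],(400,300),interpolation=cv2.INTER_CUBIC)
c=cv2.resize(s[305:415,245:365],(400,367)[:2],interpolation=cv2.INTER_CUBIC)[:300]
b=np.clip(b.astype(float)*1.6,0,255).astype(np.uint8)
d=cv2.resize(t[245:300,175:265],(400,244),interpolation=cv2.INTER_CUBIC)
d=np.clip(d.astype(float)*1.6,0,255).astype(np.uint8)
o=np.zeros((600,800,3),np.uint8);o[:400,:400]=a;o[:300,400:]=b;o[300:600,400:]=c;o[400:600,:400]=d[:200]
cv2.imwrite("pics/crop1.png",o)
```

```text
(no output)
```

View pics/crop1.png

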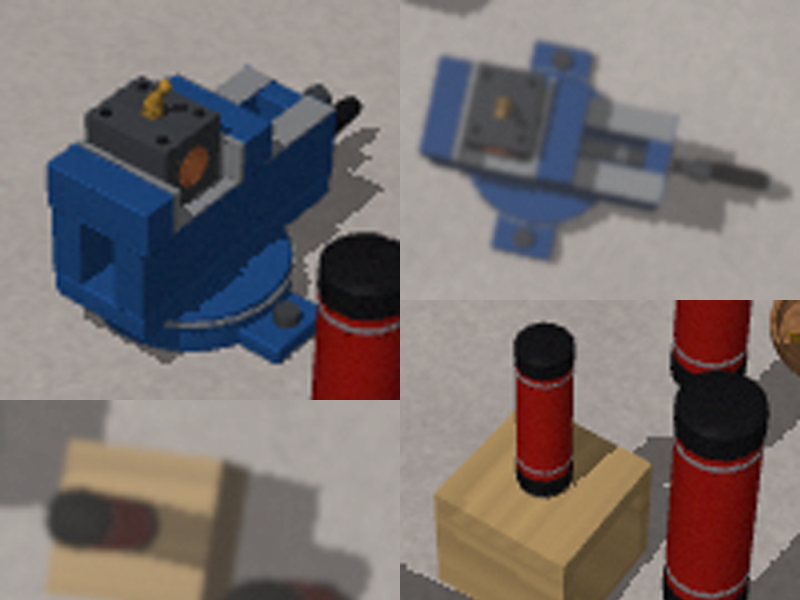

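Run:
```python
import cv2,numpy as np
s=cv2.imread("pics/side0.png");t=cv2.imread("pics/top0.png")
def z(im,x,y,w,h,k,g,n):
    c=cv2.resize(im[y:y+h,x:x+w],None,fx=k,fy=k,interpolation=cv2.INTER_CUBIC)
    c=np.clip(c.astype(float)*g,0,255).astype(np.uint8)
    for i in range(0,w,10): cv2.putText(c,str(x+i),(i*k,10),0,.35,(0,255,255)); cv2.line(c,(i*k,12),(i*k,18),(0,255,255))
    for i in range(0,h,10): cv2.putText(c,str(y+i),(0,i*k+4),0,.35,(0,255,255))
    cv2.imwrite(n,c)
z(s,258,215,90,72,8,1.3,"pics/sv.png")
z(t,283,190,112,74,7,1.8,"pics/tv.png")
```

```text
(no output)
```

View pics/sv.png

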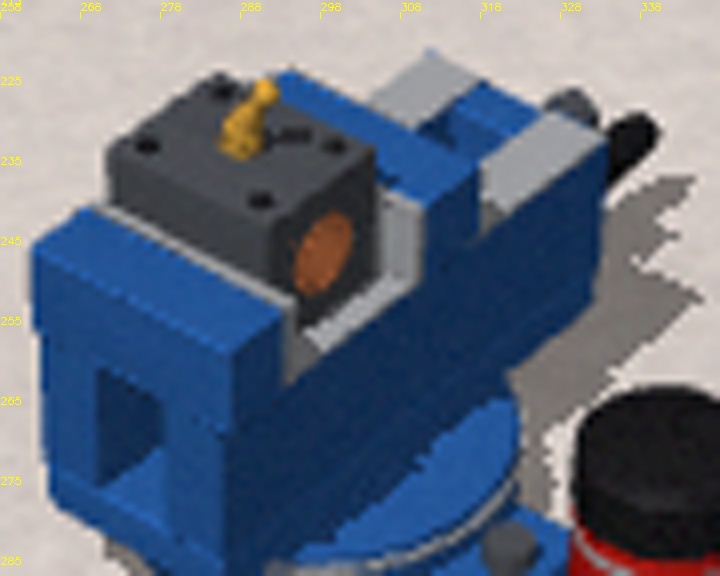

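View pics/tv.png

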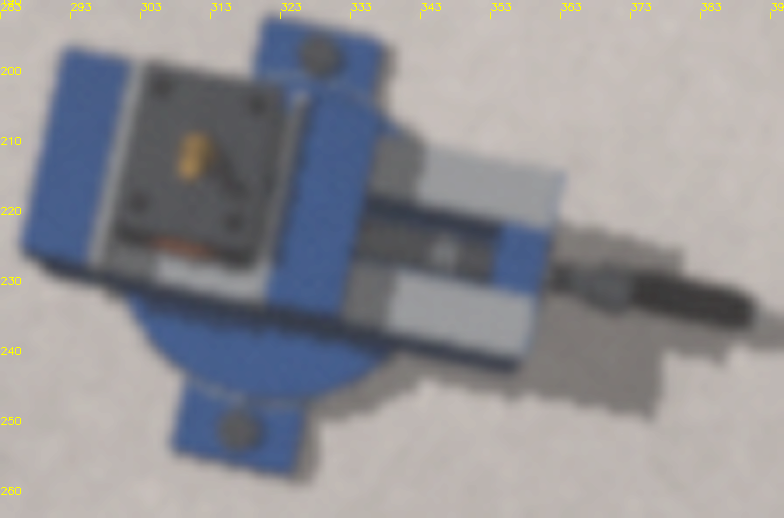

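```bash
cat > h.py <<'E'
import numpy as np
from station import sensors, imaging, manip
C={n:imaging.calibration(n) for n in("side","top")}
def ray(n,p):
    c=C[n]; d=c["rotation"]@np.linalg.solve(c["K"],[p[0],p[1],1.]); return c["eye"],d/np.linalg.norm(d)
def plane(n,p,z):
    e,d=ray(n,p); return e+d*(z-e[2])/d[2]
def tri(ps,pt):
    e1,d1=ray("side",ps);e2,d2=ray("top",pt)
    t=np.linalg.lstsq(np.c_[d1,-d2],e2-e1,rcond=None)[0]
    a,b=e1+d1*t[0],e2+d2*t[1]; return (a+b)/2,np.linalg.norm(a-b)
def pix(n,P):
    c=C[n]; q=c["K"]@(c["rotation"].T@(np.asarray(P)-c["eye"])); return q[:2]/q[2]
E
python3 - <<'E'
from h import *
np.set_printoptions(precision=4,suppress=True)
o=-.5  # crop->pixel centre
S=lambda u,v:(258+u/8+o+.06,215+v/8+o+.06)
T=lambda u,v:(283+u/7+o+.07,190+v/7+o+.07)
for k,n,p,z in [("jawL",'side',S(32,248),.128),("jawT",'side',S(92,207),.128),("jawR",'side',S(285,305),.128),("jawB",'side',S(232,350),.128),
 ("way-",'side',S(605,143),.098),("way+",'side',S(430,50),.098),
 ("TjawUL",'top',T(62,47),.128),("TjawLL",'top',T(22,250),.128),("Tway+",'top',T(565,172),.098),("Tway-",'top',T(528,355),.098),
 ("blk far+",'top',T(145,62),.146),("T",'top',T(288,90),.146),("T",'top',T(115,238),.146),("T",'top',T(250,268),.146),
 ("Sblk",'side',S(107,155),.146),("S",'side',S(375,152),.146),("S",'side',S(270,225),.146)]:
    print(k,plane(n,p,z))
print("grip end",tri(S(655,132),T(750,312)))
print("hub",tri(S(571,105),T(600,288)))
print("nip",tri(S(265,90),T(193,165)))
print("gun top ctr plane z=.189", plane('side',(288.5,317),.189))
E
```

```text
jawL [0.6733 0.0819 0.128 ]
jawT [0.668  0.0568 0.128 ]
jawR [0.5972 0.0706 0.128 ]
jawB [0.6007 0.0954 0.128 ]
way- [ 0.566  -0.0816  0.098 ]
way+ [ 0.636  -0.1006  0.098 ]
TjawUL [0.6737 0.0802 0.128 ]
TjawLL [0.6003 0.0931 0.128 ]
Tway+ [ 0.6348 -0.1019  0.098 ]
Tway- [ 0.5676 -0.0883  0.098 ]
blk far+ [0.6647 0.0494 0.146 ]
T [ 0.655  -0.0009  0.146 ]
T [0.6021 0.059  0.146 ]
T [0.5919 0.0119 0.146 ]
Sblk [0.6644 0.0537 0.146 ]
S [0.5973 0.0155 0.146 ]
S [0.6075 0.0606 0.146 ]
grip end (array([ 0.5904, -0.1789,  0.0321]), np.float64(0.003964524884449311))
hub (array([ 0.5938, -0.1163,  0.0813]), np.float64(0.001584820037439272))
nip (array([0.6245, 0.0315, 0.1686]), np.float64(0.0006362115227386999))
gun top ctr plane z=.189 [0.4813 0.3065 0.189 ]
```

```bash
cat >> h.py <<'E'
YAW=np.radians(-10.9); VO=np.array([.620,.0047,0])
RV=np.array([[np.cos(YAW),-np.sin(YAW),0],[np.sin(YAW),np.cos(YAW),0],[0,0,1.]])
vw=lambda p:VO+RV@np.asarray(p,float)
wv=lambda P:RV.T@(np.asarray(P)-VO)
grip=lambda a,y=-.163:vw([.04*np.sin(a),y,.072+.04*np.cos(a)])
E
python3 - <<'E'
from h import *
np.set_printoptions(precision=4,suppress=True)
print("obs end side ~(338,231.2) top ~(389.6,234.2); inner top (374.6,230.3)")
for a in np.arange(1.5,5.1,.25):
    print(round(a,2),pix("side",grip(a,-.188)),pix("top",grip(a,-.188)),pix("top",grip(a,-.138)))
print(pix("side",vw([0,-.1,.072])),pix("top",vw([0,.031,.146])),pix("side",vw([0,.031,.146])))
# gun: ends
import cv2
im=cv2.imread("pics/side0.png");hsv=cv2.cvtColor(im,cv2.COLOR_BGR2HSV)
m=cv2.inRange(hsv,(0,150,60),(8,255,255))|cv2.inRange(hsv,(172,150,60),(180,255,255))
n,l,st,c=cv2.connectedComponentsWithStats(m)
for i in range(1,n):
    if st[i,4]>60: print(st[i],c[i])
g=cv2.cvtColor(im,cv2.COLOR_BGR2GRAY)
k=(g[305:365,275:305]<45)&(m[305:365,275:305]==0)
for r in range(0,60,2):
    w=np.flatnonzero(k[r]|(m[305+r,275:305]>0)); print(305+r,(w.min()+275,w.max()+275) if len(w) else None, end=' ')
E
```

```text
obs end side ~(338,231.2) top ~(389.6,234.2); inner top (374.6,230.3)
1.5 [329.6393 212.9192] [395.5126 220.1353] [376.5529 216.4153]
1.75 [329.623 216.06 ] [394.8718 220.9299] [376.0745 217.2402]
2.0 [330.3486 219.3692] [394.1037 222.5834] [375.4545 218.9196]
2.25 [331.7667 222.6509] [393.2567 224.9789] [374.7328 221.3353]
2.5 [333.7909 225.7141] [392.381  227.9636] [373.9529 224.3334]
2.75 [336.3023 228.3808] [391.5269 231.3593] [373.1601 227.7351]
3.0 [339.1556 230.4943] [390.7422 234.9713] [372.3989 231.3453]
3.25 [342.1852 231.9273] [390.0705 238.5964] [371.712 234.961]
3.5 [345.2133 232.5881] [389.5498 242.0314] [371.138  238.3793]
3.75 [348.0578 232.4272] [389.2109 245.0799] [370.7105 241.4049]
4.0 [350.5425 231.4425] [389.076  247.5613] [370.4561 243.8582]
4.25 [352.5078 229.6816] [389.1569 249.319 ] [370.3931 245.5842]
4.5 [353.8214 227.2429] [389.4536 250.2309] [370.5297 246.4628]
4.75 [354.389  224.2717] [389.9533 250.2196] [370.8624 246.4184]
5.0 [354.1635 220.9533] [390.6298 249.2616] [371.3754 245.4298]
[322.0586 234.3649] [308.9064 214.0478] [289.5047 234.4842]
[327 28
[... 364 characters left out ...]
 325 (np.int64(280), np.int64(296)) 327 (np.int64(281), np.int64(295)) 329 (np.int64(280), np.int64(296)) 331 (np.int64(280), np.int64(296)) 333 (np.int64(280), np.int64(296)) 335 (np.int64(280), np.int64(296)) 337 (np.int64(280), np.int64(296)) 339 (np.int64(280), np.int64(296)) 341 (np.int64(280), np.int64(296)) 343 (np.int64(280), np.int64(296)) 345 (np.int64(280), np.int64(296)) 347 (np.int64(280), np.int64(296)) 349 (np.int64(280), np.int64(296)) 351 (np.int64(280), np.int64(295)) 353 (np.int64(282), np.int64(296)) 355 (np.int64(280), np.int64(296)) 357 (np.int64(280), np.int64(296)) 359 (np.int64(281), np.int64(295)) 361 (np.int64(282), np.int64(294)) 363 (np.int64(286), np.int64(291))
```

```bash
cat >> h.py <<'E'
from scipy.spatial.transform import Rotation as Ro
GD=.18
def down(yh):  # tool z down, tool y heading yh (rad)
    y=np.array([np.cos(yh),np.sin(yh),0]); z=np.array([0,0,-1.]); return np.c_[np.cross(y,z),y,z]
def rel(R,p,R0=None,p0=None):
    s=sensors.sense(); R0=s["eef_rot"] if R0 is None else R0; p0=s["tcp_pos"] if p0 is None else p0
    print("shift cm",np.round(R0.T@(np.asarray(p)-p0)*100,2),"rot",np.round(Ro.from_matrix(R0.T@R).as_rotvec(),3))
E
python3 - <<'E'
from h import *
R=down(YAW); g=grip(2.92,-.167); print(g,g+[0,0,GD])
rel(R,g+[0,0,GD+.19])
rel(R,g+[0,0,GD],R0=R,p0=g+[0,0,GD+.19])
# gun position: axis from side centre pixels: (288,343) mid red; stand check
e,d=ray("side",(288.,343.5)); 
for z in (.13,.133,.136): print("gun",plane("side",(288.,343.5),z))
E
```

```text
[ 0.5970538  -0.16094951  0.03297805] [ 0.5970538  -0.16094951  0.21297805]
shift cm [ 53.26 -23.57   0.12] rot [-2.000e-03 -1.000e-03 -1.111e+00]
shift cm [ 0.  0. 19.] rot [0. 0. 0.]
gun [0.47747443 0.3154325  0.13      ]
gun [0.47618903 0.31779914 0.133     ]
gun [0.47490363 0.32016577 0.136     ]
```

Emit:
jog_arm(
  moves=[
    [9.4,53.3,-23.6,0,0,0,-1.111],
    [9.4,53.3,-23.6,0,0,0,-1.111],
    [9.4,53.3,-23.6,0,0,0,-1.111],
    [9.4,53.3,-23.6,0,0,0,-1.111],
    [9.4,53.3,-23.6,0,0,0,-1.111],
    [9.4,53.3,-23.6,0,0,0,-1.111],
    [9.4,53.3,-23.6,0,0,0,-1.111],
    [9.4,53.3,-23.6,0,0,0,-1.111],
  ],
)

```text
time_s: 1.1
tcp_pos: [0.5346, -0.2115, 0.4042]
eef_rot: [[0.189, 0.982, -0.001], [0.982, -0.189, -0.0], [-0.0, -0.001, -1.0]]
contact_force: [-0.1, -0.7, 0.0]
opening: 0.0938
```

Emit:
jog_arm(
  moves=[
    [9.4,0,0,0,0,0,0],
    [9.4,0,0,0,0,0,0],
  ],
)

```text
time_s: 1.35
tcp_pos: [0.5332, -0.2132, 0.404]
eef_rot: [[0.188, 0.982, -0.002], [0.982, -0.188, -0.0], [-0.0, -0.002, -1.0]]
contact_force: [-0.2, -0.4, -0.2]
opening: 0.094
```

Run:
```python
from h import *
s=sensors.sense();print(s["time_s"],s["tcp_pos"],s["qpos"])
R=down(YAW); g=grip(2.92,-.167)
rel(R,g+[0,0,GD])
```

```text
1.35 [ 0.53316411 -0.21315908  0.40397598] [-2.74360139e+01  8.13068034e+00  7.51665774e+01 -4.75242925e-02
  9.67891653e+01 -1.65875934e+01]
shift cm [ 6.34  5.32 19.09] rot [-0.002  0.     0.001]
```

Emit:
jog_arm(
  moves=[
    [9.4,3.2,2.7,0,0,0,0],
    [9.4,6.3,5.3,0,0,0,0],
    [9.4,6.3,5.3,5,0,0,0],
    [9.4,6.3,5.3,9,0,0,0],
    [9.4,6.3,5.3,9,0,0,0],
  ],
)

```text
time_s: 1.98
tcp_pos: [0.5953, -0.1625, 0.3103]
eef_rot: [[0.191, 0.981, -0.009], [0.982, -0.191, 0.003], [0.001, -0.009, -1.0]]
contact_force: [0.4, 0.4, 0.2]
opening: 0.094
```

Run:
```python
from h import *
import cv2
R=down(YAW); g=grip(2.92,-.167)
rel(R,g+[0,0,GD])
s=imaging.get_image("side");t=imaging.get_image("top")
a=cv2.resize(s[180:270,270:390],(800,600),interpolation=cv2.INTER_CUBIC)
b=cv2.resize(t[170:290,320:480],(800,600),interpolation=cv2.INTER_CUBIC)
cv2.imwrite("pics/c2.png",np.hstack([a,b])[::2,::2,::-1] if 0 else cv2.resize(np.vstack([a[:,:,::-1],b[:,:,::-1]]),(400,600)))
```

```text
shift cm [0.18 0.23 9.73] rot [-0.009 -0.001 -0.002]
```

View pics/c2.png

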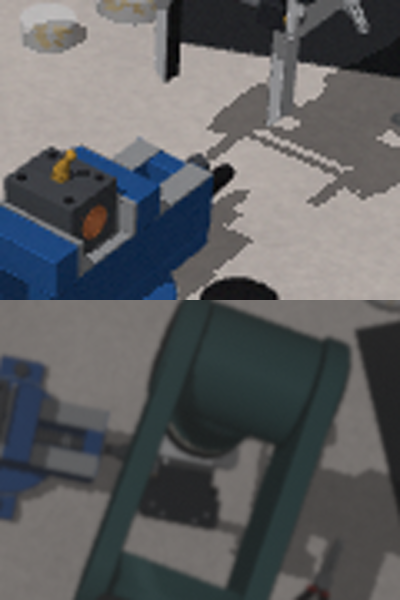

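The fingers straddle the black crank grip: side crop tips at (170,75) and (280,120), grip at (222,180). Descending and closing.

Emit:
jog_arm(
  moves=[
    [9.4,0.2,0.1,5,0,0,0],
    [9.4,0.2,0.1,9.5,0,0,0],
    [5,0.2,0.1,9.5,0,0,0],
    [3,0.2,0.1,9.5,0,0,0],
    [1,0.2,0.1,9.5,0,0,0],
    [1,0.2,0.1,9.5,0,0,0],
    [1,0.2,0.1,9.5,0,0,0],
    [1,0.2,0.1,9.5,0,0,0],
  ],
  squeeze=12,
)

```text
time_s: 3.08
tcp_pos: [0.5986, -0.1595, 0.2199]
eef_rot: [[0.189, 0.982, 0.0], [0.982, -0.189, -0.0], [-0.0, 0.0, -1.0]]
contact_force: [-0.6, 0.3, -0.3]
opening: 0.0374
```

Emit:
jog_arm(
  moves=[
    [1,0,0,0,0,0,0],
    [1,0,0,0,0,0,0],
  ],
)

```text
time_s: 3.32
tcp_pos: [0.598, -0.1594, 0.2191]
eef_rot: [[0.189, 0.982, -0.003], [0.982, -0.189, 0.001], [-0.0, -0.003, -1.0]]
contact_force: [-3.4, 0.4, -0.3]
opening: 0.0172
```

Run:
```python
from h import *
s=sensors.sense();P=s["tcp_pos"]+s["eef_rot"]@[0,0,GD];v=wv(P);print(s["time_s"],s["opening"],P,v,s["contact_force"],np.arctan2(v[0],v[2]-.072), np.hypot(v[0],v[2]-.072))
```

```text
3.325 0.01721607559742325 [ 0.59751329 -0.15929394  0.03914302] [ 0.00892949 -0.16528742  0.03914302] [-3.39439871  0.38717312 -0.34051509] 2.87623328865285 0.03404873923057278
```

Emit:
jog_arm(
  moves=[
    [2.6,0,0,0.3,0,0,0],
    [2.6,0,0,0.6,0,0,0],
    [1,0,0,0.6,0,0,0],
    [1,0,0,0.6,0,0,0],
    [1,0,0,0.6,0,0,0],
  ],
  squeeze=15,
)

```text
time_s: 3.95
tcp_pos: [0.5983, -0.1595, 0.2133]
eef_rot: [[0.189, 0.982, -0.001], [0.982, -0.189, 0.0], [0.0, -0.001, -1.0]]
contact_force: [-2.2, 0.2, -1.1]
opening: 0.0159
```

```bash
cat > st.py <<'E'
from h import *
s=sensors.sense();P=s["tcp_pos"]+s["eef_rot"]@[0,0,GD];v=wv(P);print(s["time_s"],"open",s["opening"],"grasp",P.round(4),"vise",v.round(4),"F",s["contact_force"].round(1),"a",np.arctan2(v[0],v[2]-.072), "r",np.hypot(v[0],v[2]-.072))
E
python3 st.py
```

```text
3.95 open 0.015851047537985753 grasp [ 0.5981 -0.1594  0.0333] vise [ 0.0095 -0.1653  0.0333] F [-2.2  0.2 -1.1] a 2.901305607205985 r 0.039864186456864334
```

Run:
```python
import numpy as np
def rows(a0,al):
    print([[1,0,round(4*(np.sin(a)-np.sin(a0)),2),round(-4*(np.cos(a)-np.cos(a0)),2),0,0,0] for a in al])
rows(2.9,np.arange(1,9)*.4+2.9)
rows(6.1,np.arange(1,9)*.4+6.1)
```

```text
[[1, 0, np.float64(-1.59), np.float64(0.07), 0, 0, 0], [1, 0, np.float64(-3.08), np.float64(-0.49), 0, 0, 0], [1, 0, np.float64(-4.23), np.float64(-1.58), 0, 0, 0], [1, 0, np.float64(-4.87), np.float64(-3.04), 0, 0, 0], [1, 0, np.float64(-4.89), np.float64(-4.63), 0, 0, 0], [1, 0, np.float64(-4.29), np.float64(-6.1), 0, 0, 0], [1, 0, np.float64(-3.16), np.float64(-7.22), 0, 0, 0], [1, 0, np.float64(-1.69), np.float64(-7.82), 0, 0, 0]]
[[1, 0, np.float64(1.59), np.float64(0.03), 0, 0, 0], [1, 0, np.float64(3.04), np.float64(0.67), 0, 0, 0], [1, 0, np.float64(4.13), np.float64(1.83), 0, 0, 0], [1, 0, np.float64(4.68), np.float64(3.32), 0, 0, 0], [1, 0, np.float64(4.61), np.float64(4.91), 0, 0, 0], [1, 0, np.float64(3.92), np.float64(6.34), 0, 0, 0], [1, 0, np.float64(2.73), np.float64(7.39), 0, 0, 0], [1, 0, np.float64(1.23), np.float64(7.9), 0, 0, 0]]
```

Emit:
jog_arm(
  moves=[
    [1,0,-1.59,0.07,0,0,0],
    [1,0,-3.08,-0.49,0,0,0],
    [1,0,-4.23,-1.58,0,0,0],
    [1,0,-4.87,-3.04,0,0,0],
    [1,0,-4.89,-4.63,0,0,0],
    [1,0,-4.29,-6.1,0,0,0],
    [1,0,-3.16,-7.22,0,0,0],
    [1,0,-1.69,-7.82,0,0,0],
  ],
)

```text
time_s: 4.95
tcp_pos: [0.5822, -0.1561, 0.2924]
eef_rot: [[0.189, 0.982, 0.001], [0.982, -0.189, 0.0], [0.0, 0.001, -1.0]]
contact_force: [0.2, 0.6, -19.2]
opening: 0.0165
```

```bash
python3 st.py
```

```text
4.95 open 0.0165103820504662 grasp [ 0.5823 -0.1561  0.1124] vise [-0.0066 -0.165   0.1124] F [  0.2   0.6 -19.2] a -0.1612859442574025 r 0.0409104289002386
```

Emit:
jog_arm(
  moves=[
    [1,0,1.59,0.18,0,0,0],
    [1,0,3.04,0.8,0,0,0],
    [1,0,4.1,1.93,0,0,0],
    [1,0,4.65,3.4,0,0,0],
    [1,0,4.58,4.96,0,0,0],
    [1,0,3.92,6.34,0,0,0],
    [1,0,2.73,7.36,0,0,0],
    [1,0,1.23,7.85,0,0,0],
  ],
)

```text
time_s: 5.95
tcp_pos: [0.5967, -0.1593, 0.2154]
eef_rot: [[0.189, 0.982, 0.014], [0.982, -0.189, -0.003], [-0.001, 0.014, -1.0]]
contact_force: [9.0, -1.2, -12.8]
opening: 0.016
```

```bash
python3 st.py
python3 - <<'E'
import numpy as np
a0=9.3
print([(a,round(float(4*(np.sin(a)-np.sin(a0))),2),round(float(-4*(np.cos(a)-np.cos(a0))),2)) for a in (9.4,9.5,9.6,9.7,9.8,9.9,10)])
E
```

```text
5.95 open 0.015979290481656278 grasp [ 0.5993 -0.1599  0.0354] vise [ 0.0107 -0.1655  0.0354] F [  9.   -1.2 -12.8] a 2.8560540180968896 r 0.03815520826574964
[(9.4, -0.4, 0.03), (9.5, -0.8, 0.02), (9.6, -1.2, -0.03), (9.7, -1.58, -0.12), (9.8, -1.96, -0.25), (9.9, -2.33, -0.41), (10, -2.67, -0.61)]
```

Emit:
jog_arm(
  moves=[
    [1,0,-0.4,0.0,0,0,0],
    [1,0,-0.8,0.0,0,0,0],
    [1,0,-1.2,-0.05,0,0,0],
    [1,0,-1.5,-0.12,0,0,0],
    [1,0,-1.6,-0.15,0,0,0],
    [1,0,-1.6,-0.15,0,0,0],
  ],
  squeeze=40,
)

```text
time_s: 6.7
tcp_pos: [0.5777, -0.1554, 0.214]
eef_rot: [[0.189, 0.982, -0.003], [0.982, -0.189, 0.001], [0.0, -0.003, -1.0]]
contact_force: [0.3, 1.7, -14.9]
opening: 0.0153
```

```bash
python3 st.py
```

```text
6.7 open 0.015341556820495737 grasp [ 0.5772 -0.1553  0.034 ] vise [-0.0118 -0.1652  0.034 ] F [  0.3   1.7 -14.9] a -2.840694031246053 r 0.03974163057785105
```

Run:
```python
from h import *
import cv2
s=imaging.get_image("side")[:,:,::-1];t=imaging.get_image("top")[:,:,::-1]
a=cv2.resize(s[205:280,255:355],(800,600),interpolation=cv2.INTER_CUBIC)
b=cv2.resize(t[185:260,283:383],(800,600),interpolation=cv2.INTER_CUBIC)
cv2.imwrite("pics/c3.png",cv2.resize(np.hstack([a,np.clip(b*1.5,0,255).astype(np.uint8)]),(800,300)))
for y in(-.188,-.163): print(pix("side",grip(9.725,y)))
```

```text
[344.5182348  232.50654291]
[339.17566066 236.79150951]
```

View pics/c3.png

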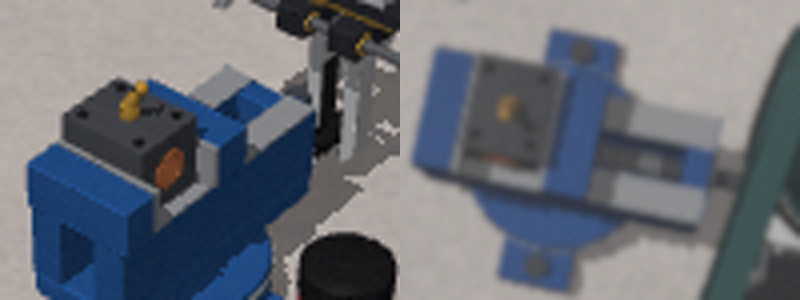

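Emit:
jog_arm(
  moves=[
    [1,0,-0.2,0,0,0,0],
    [1,0,-0.4,0,0,0,0],
    [1,0,-0.4,0,0,0,0],
  ],
)

```text
time_s: 7.18
tcp_pos: [0.5743, -0.1547, 0.2149]
eef_rot: [[0.189, 0.982, -0.0], [0.982, -0.189, 0.0], [0.0, -0.0, -1.0]]
contact_force: [-0.0, 1.6, -15.6]
opening: 0.0155
```

```bash
python3 st.py
```

```text
7.175 open 0.015525909923647514 grasp [ 0.5742 -0.1547  0.0349] vise [-0.0148 -0.1652  0.0349] F [ -0.    1.6 -15.6] a -2.761535434745392 r 0.0399615793426591
```

Emit:
jog_arm(
  moves=[
    [1,0,-0.2,-0.02,0,0,0],
    [1,0,-0.4,-0.05,0,0,0],
    [1,0,-0.4,-0.05,0,0,0],
  ],
)

```text
time_s: 7.55
tcp_pos: [0.5706, -0.154, 0.2161]
eef_rot: [[0.189, 0.982, 0.001], [0.982, -0.189, -0.0], [0.0, 0.001, -1.0]]
contact_force: [0.4, 2.4, -11.9]
opening: 0.0157
```

```bash
python3 st.py
python3 - <<'E'
from h import *
import cv2
t=imaging.get_image("top")[:,:,::-1].astype(float)
t=np.mean([t]+[imaging.get_image("top")[:,:,::-1].astype(float) for _ in range(3)],0)
o=cv2.imread("pics/top0.png").astype(float)
# horizontal intensity profile along vise y at z~.128..: sample line x=+0.02 (vise) 
for n,im in(("before",o),("now",t)):
    pr=[]
    for y in np.arange(.066,-.012,-.002):
        vals=[]
        for x in (.033,.035,.031):
            p=pix("top",vw([x,y,.128])).astype(np.float32)
            vals.append(cv2.getRectSubPix(im.astype(np.float32),(1,1),(float(p[0]),float(p[1])))[0,0])
        pr.append(np.mean(vals,0))
    print(n,np.array(pr).round().astype(int)[:,[0,2]].tolist())
E
```

```text
7.55 open 0.01570795393356348 grasp [ 0.5708 -0.154   0.0361] vise [-0.0183 -0.1652  0.0361] F [  0.4   2.4 -11.9] a -2.6701607244138916 r 0.04030153778177031
before [[76, 41], [76, 41], [75, 45], [75, 54], [76, 66], [76, 72], [66, 64], [56, 55], [49, 48], [44, 44], [43, 43], [45, 44], [48, 46], [50, 48], [51, 49], [51, 49], [51, 50], [51, 49], [51, 49], [51, 48], [51, 48], [50, 48], [50, 48], [50, 48], [49, 47], [47, 46], [44, 43], [42, 41], [43, 42], [46, 44], [48, 44], [52, 44], [58, 45], [65, 50], [63, 54], [60, 50], [60, 43], [64, 38], [70, 38]]
now [[84, 45], [83, 45], [82, 49], [79, 56], [76, 64], [71, 66], [61, 58], [53, 51], [48, 47], [46, 46], [49, 48], [53, 52], [56, 54], [56, 54], [56, 54], [56, 54], [56, 54], [55, 53], [55, 53], [55, 53], [56, 53], [56, 53], [55, 53], [54, 52], [52, 50], [49, 47], [46, 45], [46, 45], [50, 48], [53, 51], [57, 55], [62, 58], [65, 58], [65, 51], [64, 43], [67, 39], [72, 40], [80, 41], [83, 42]]
```

Emit:
jog_arm(
  moves=[
    [1,0,-0.2,-0.08,0,0,0],
    [1,0,-0.35,-0.15,0,0,0],
    [1,0,-0.35,-0.15,0,0,0],
    [1,0,-0.35,-0.15,0,0,0],
  ],
)

```text
time_s: 8.25
tcp_pos: [0.5673, -0.1534, 0.2175]
eef_rot: [[0.189, 0.982, 0.001], [0.982, -0.189, -0.0], [0.0, 0.001, -1.0]]
contact_force: [1.6, 3.7, -8.9]
opening: 0.0153
```

```bash
python3 st.py
```

```text
8.25 open 0.015342847323497767 grasp [ 0.5676 -0.1534  0.0375] vise [-0.0216 -0.1651  0.0375] F [ 1.6  3.7 -8.9] a -2.582876819242349 r 0.040684364885151966
```

Emit:
jog_arm(
  moves=[
    [1,0,-0.32,-0.2,0,0,0],
    [1,0,-0.63,-0.45,0,0,0],
    [1,0,-0.63,-0.45,0,0,0],
    [1,0,-0.63,-0.45,0,0,0],
  ],
)

```text
time_s: 8.75
tcp_pos: [0.5609, -0.1521, 0.222]
eef_rot: [[0.189, 0.982, 0.0], [0.982, -0.189, 0.0], [0.0, 0.0, -1.0]]
contact_force: [1.4, 4.7, -5.1]
opening: 0.0156
```

```bash
python3 st.py;  python3 - <<'E'
from h import *
import cv2
s=imaging.get_image("side")[:,:,::-1]
a=cv2.resize(s[210:250,260:350],(800,356),interpolation=cv2.INTER_CUBIC)
o=cv2.imread("pics/side0.png")
b=cv2.resize(o[210:250,260:350],(800,356),interpolation=cv2.INTER_CUBIC)
cv2.imwrite("pics/c4.png",np.vstack([b,a])[:600])
cv2.imwrite("pics/c4.png",cv2.resize(np.vstack([b,a]),(674,600)))
print(pix("side",grip(10.18,-.188)))
E
```

```text
8.75 open 0.015641315564850263 grasp [ 0.5609 -0.1521  0.042 ] vise [-0.0283 -0.1651  0.042 ] F [ 1.4  4.7 -5.1] a -2.3843142597902345 r 0.04126908053473475
[349.57130379 231.94688325]
```

View pics/c4.png

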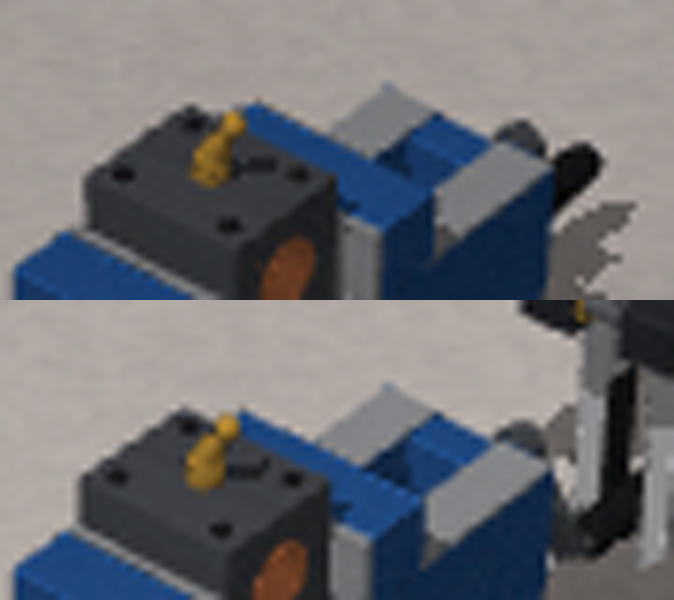

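Run:
```python
from h import *
for a in np.arange(8.8,10.6,.2): 
  q=lambda y:((pix("side",grip(a,y))-[260,210])*7.49+[0,300]).round(0)
  print(round(a,2),"arm",q(-.128),"mid",q(-.163),"end",q(-.188))
```

```text
8.8 arm [455. 495.] mid [513. 450.] end [554. 419.]
9.0 arm [470. 512.] mid [528. 467.] end [569. 435.]
9.2 arm [487. 526.] mid [545. 480.] end [586. 449.]
9.4 arm [505. 537.] mid [563. 491.] end [603. 459.]
9.6 arm [524. 544.] mid [582. 498.] end [622. 466.]
9.8 arm [542. 548.] mid [600. 501.] end [640. 469.]
10.0 arm [559. 547.] mid [617. 501.] end [657. 468.]
10.2 arm [575. 543.] mid [632. 496.] end [672. 464.]
10.4 arm [588. 534.] mid [646. 488.] end [686. 455.]
```

Emit:
jog_arm(
  moves=[
    [1,0,-0.28,-0.28,0,0,0],
  ],
)

```text
time_s: 8.93
tcp_pos: [0.5585, -0.1516, 0.2241]
eef_rot: [[0.189, 0.982, 0.001], [0.982, -0.189, 0.0], [0.0, 0.001, -1.0]]
contact_force: [4.0, 4.7, -9.5]
opening: 0.0159
```

```bash
python3 st.py
```

```text
8.925 open 0.015875795501658463 grasp [ 0.5587 -0.1516  0.0441] vise [-0.0306 -0.1651  0.0441] F [ 4.   4.7 -9.5] a -2.3096160109418955 r 0.041416654705933094
```

Emit:
jog_arm(
  moves=[
    [1,0,0,0,0,0,0],
    [1,0,0,0,0,0,0],
    [1,0,0,0,0,0,0],
  ],
)

```text
time_s: 9.3
tcp_pos: [0.5583, -0.1516, 0.2243]
eef_rot: [[0.189, 0.982, 0.001], [0.982, -0.189, 0.0], [0.0, 0.001, -1.0]]
contact_force: [2.7, 5.2, -7.7]
opening: 0.0157
```

```bash
python3 st.py
```

```text
9.3 open 0.015653762465926948 grasp [ 0.5584 -0.1516  0.0443] vise [-0.0309 -0.1651  0.0443] F [ 2.7  5.2 -7.7] a -2.3009237601305026 r 0.04147414187190901
```

Emit:
jog_arm(
  moves=[
    [3,0,0,0,0,0,0],
    [6,0,0,0,0,0,0],
    [6,0,0,-5,0,0,0],
    [6,0,0,-10,0,0,0],
    [6,0,0,-15,0,0,0],
    [6,0,0,-20,0,0,0],
    [6,0,0,-20,0,0,0],
  ],
)

```text
time_s: 10.18
tcp_pos: [0.5576, -0.1526, 0.4316]
eef_rot: [[0.19, 0.982, 0.01], [0.982, -0.19, -0.007], [-0.005, 0.012, -1.0]]
contact_force: [0.4, 0.1, 0.5]
opening: 0.0602
```

```bash
python3 st.py
python3 - <<'E'
from h import *
import cv2
np.set_printoptions(precision=4,suppress=True)
s=cv2.imread("pics/side0.png");t=cv2.imread("pics/top0.png")
b=cv2.resize(np.clip(t[250:340,145:265]*1.8,0,255).astype(np.uint8),(480,360),interpolation=cv2.INTER_CUBIC)
g=t[:,:,:].max(2)
m=(g<32).astype(np.uint8)
n,l,st,c=cv2.connectedComponentsWithStats(m[250:340,145:265])
for i in range(1,n):
    if st[i,4]>40: print("topdark",st[i,:2]+[145,250],st[i,2:],c[i]+[145,250])
print("guncap",tri((288,318),(193.5,271.6)))
for z in(.189,): print(plane("top",(193.5,271.6),z),plane("side",(288,318),z))
# stand top corners by wood mask in side
print("big2 nozzle base",plane("side",(334,424),0.0))
print("big1", tri((341,272),(234,295)))
print("big2 cap", tri((341,337),(165,324)))
cv2.imwrite("pics/g.png",b)
S=imaging.get_image("side");cv2.imwrite("pics/side1.png",S[:,:,::-1]);T=imaging.get_image("top");cv2.imwrite("pics/top1.png",T[:,:,::-1])
for n,im in(("side",S),("top",T)):
    hsv=cv2.cvtColor(im,cv2.COLOR_RGB2HSV)
    q=cv2.inRange(hsv,(18,130,60),(32,255,255))
    k,l,st,c=cv2.connectedComponentsWithStats(q)
    for i in range(1,k):
        if st[i,4]>5 and 200<c[i][1]<245 and 280<c[i][0]<330: print(n,st[i],c[i])
E
```

```text
10.175 open 0.06018330305501343 grasp [ 0.5595 -0.1539  0.2516] vise [-0.0294 -0.1671  0.2516] F [0.4 0.1 0.5] a -0.1622734705808087 r 0.18202489125677582
guncap (array([0.483 , 0.3023, 0.1814]), np.float64(0.0029021045460112904))
[0.4814 0.2994 0.189 ] [0.4809 0.3091 0.189 ]
big2 nozzle base [0.362  0.3475 0.    ]
big1 (array([0.43  , 0.195 , 0.2316]), np.float64(0.0017276446841116941))
big2 cap (array([0.3649, 0.3438, 0.2323]), np.float64(4.6071737800612075e-05))
side [285 225   7  10  40] [287.725 230.3  ]
```

View pics/g.png

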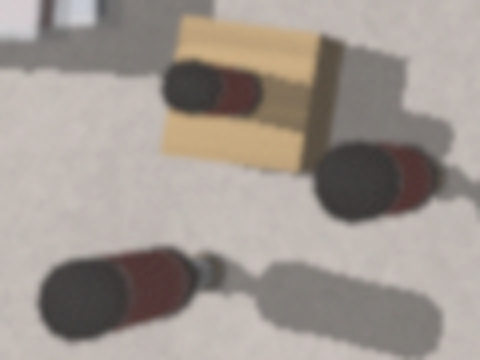

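Run:
```python
from h import *
import cv2
np.set_printoptions(precision=4,suppress=True)
q=lambda u,v:(145+u/4-.4,250+v/4-.4)
cs=[plane("top",q(*p),.077) for p in((183,15),(325,33),(300,172),(162,155))]
for c in cs: print(c)
print("stand ctr",np.mean(cs,0), "edge len",[np.linalg.norm(cs[i]-cs[i-1]) for i in range(4)])
for z in(.189,): print("cap top",plane("top",q(193,87),z))
print("red top", plane("top",q(242,90),.10))
# side barrel: red rows 326-359 column 287.84; model rows
for P in ([.482,.302],[.478,.308],[.482,.306]):
    print(P,[pix("side",P+[z]).round(1) for z in(.077,.189)],[pix("top",P+[z]).round(1) for z in(.077,.189)])
s=cv2.imread("pics/side1.png")
hsv=cv2.cvtColor(s,cv2.COLOR_BGR2HSV)
print(hsv[222:237,283:295,1]); print(hsv[222:237,283:295,2])
rel(down(np.radians(113)),[.48,.305,.50])
t=cv2.imread("pics/top1.png");print(t[205:222,302:318].astype(int)[:,:,2]-t[205:222,302:318].astype(int)[:,:,0])
```

```text
[0.5326 0.3434 0.077 ]
[0.5217 0.2508 0.077 ]
[0.4327 0.2636 0.077 ]
[0.4426 0.3527 0.077 ]
stand ctr [0.4824 0.3026 0.077 ] edge len [np.float64(0.09041065195019726), np.float64(0.09321550112618353), np.float64(0.08989971081498352), np.float64(0.08964609702973228)]
cap top [0.482 0.301 0.189]
red top [0.4837 0.2967 0.1   ]
[0.482, 0.302] [array([289.3, 356.7]), array([289.4, 315.3])] [array([205.5, 273.1]), array([192.4, 271.3])]
[0.478, 0.308] [array([289.6, 359.6]), array([289.7, 318.2])] [array([203.1, 274.7]), array([189.8, 273. ])]
[0.482, 0.306] [array([288.3, 358.1]), array([288.3, 316.7])] [array([203.9, 273.1]), array([190.7, 271.3])]
[[ 19  17  19  16  17  19  17  17  20  19  20  16]
 [ 19  18  17  20  18  20  19  17  19  19  19  17]
 [ 19   7  11  17  19  17  17  16  16  10  19  17]
 [ 25  26  24   3  15  17  86 133   2 193 124  53]
 [ 28  31  46  25  24  41 181 180 177 190 196 195]
 [ 24  33  13  30  36  55 182 182 190 185 190 197]
 [ 13  28  21  49 178 183 186 179  84  92 171 196]
 [ 25  21  25 155 183 181 184  27  28  29  24  88]
 [ 25  24 152 181 181 184 183  18  28  
[... 1311 characters left out ...]
-2 -1  3  7 10  8  2 -1 -2 -2 -2 -3]
 [-2 -3 -3 -3 -1  4 16 25 26 19  8  0 -2 -2 -3 -3]
 [-3 -2 -2 -2 -1  9 27 36 33 26 15  3 -2 -3 -3 -2]
 [-3 -2 -2 -2  1 15 33 37 31 23 14  3 -1 -2 -3 -3]
 [-3 -2 -2 -2  2 19 39 41 31 19 11  2 -2 -2 -3 -2]
 [-2 -2 -2 -2  2 20 40 41 28 13  4  0 -1 -3 -2 -2]
 [-2 -2 -2 -2  0 13 29 31 18  4 -1  0 -1 -2 -3 -3]
 [-2 -2 -2 -3 -2  3 11 12  5  0 -1 -1  0 -2 -2 -3]
 [-1 -2 -2 -3 -2 -1  0  0 -1 -2 -2 -1 -1 -2 -1 -3]
 [-1 -2 -2 -3 -3 -3 -2 -2 -3 -2 -2 -1 -1 -1 -1 -2]
 [-1 -2 -2 -2 -2 -2 -2 -2 -3 -2 -2 -2 -1 -2 -3 -2]
 [ 0 -2 -2 -2 -2 -2 -2 -3 -2 -2 -2 -2 -2 -2 -3 -2]
 [-3 -2 -2 -2 -3 -2 -2 -3 -3 -3 -3 -2 -2 -2 -2 -2]
 [-2 -2 -2 -2 -3 -2 -2 -2 -3 -3 -2 -2 -1 -1 -1 -2]]
```

Run:
```python
from h import *
np.set_printoptions(precision=4,suppress=True)
P,e=tri((290.2,226.7),(308.6,212.9));print("ball",P,e,wv(P))
print(plane("side",(290.2,226.7),.1694),plane("top",(308.6,212.9),.1694))
bend=vw([0,.031,.1538]);print("model bend",bend,"model ball",vw([-.009,.031,.1694]),pix("side",vw([-.009,.031,.1694])),pix("top",vw([-.009,.031,.1694])))
```

```text
ball [0.6245 0.0349 0.1684] 0.0005464917326387475 [-0.0013  0.0306  0.1684]
[0.6236 0.0361 0.1694] [0.6246 0.035  0.1694]
model bend [0.6259 0.0351 0.1538] model ball [0.617  0.0368 0.1694] [292.5996 227.6649] [307.7926 216.0217]
```

Emit:
jog_arm(
  moves=[
    [6,2,0,-7,0,0,0],
    [9.4,8,0,-7.6,0,0,-0.3],
    [9.4,43.4,-16.3,-7.6,0,0,-2.163],
    [9.4,43.4,-16.3,-7.6,0,0,-2.163],
    [9.4,43.4,-16.3,-7.6,0,0,-2.163],
    [9.4,43.4,-16.3,-7.6,0,0,-2.163],
    [9.4,43.4,-16.3,-7.6,0,0,-2.163],
    [9.4,43.4,-16.3,-7.6,0,0,-2.163],
  ],
)

```text
time_s: 11.28
tcp_pos: [0.4834, 0.2904, 0.4977]
eef_rot: [[-0.903, 0.429, -0.003], [0.429, 0.903, -0.003], [0.002, -0.004, -1.0]]
contact_force: [1.6, -0.1, 0.6]
opening: 0.0941
```

Emit:
jog_arm(
  moves=[
    [9.4,0,0,0,0,0,0],
    [9.4,0,0,0,0,0,0],
  ],
)

```text
time_s: 11.52
tcp_pos: [0.4842, 0.2887, 0.4983]
eef_rot: [[-0.901, 0.434, -0.003], [0.434, 0.901, -0.003], [0.001, -0.004, -1.0]]
contact_force: [0.0, -0.4, 0.2]
opening: 0.094
```

```bash
python3 st.py
python3 - <<'E'
from h import *
rel(down(np.radians(113)),[.482,.303,.50])
E
```

```text
11.525 open 0.09402314663861304 grasp [0.4838 0.2882 0.3183] vise [-0.1874  0.2526  0.3183] F [ 0.  -0.4  0.2] a -0.6504195020952995 r 0.3094822096670262
shift cm [ 0.82  1.19 -0.17] rot [-0.003 -0.003 -0.851]
```

Emit:
jog_arm(
  moves=[
    [9.4,0.8,1.2,-0.2,0,0,-0.851],
    [9.4,0.8,1.2,-0.2,0,0,-0.851],
    [9.4,0.8,1.2,-0.2,0,0,-0.851],
    [9.4,0.8,1.2,-0.2,0,0,-0.851],
    [9.4,0.8,1.2,-0.2,0,0,-0.851],
    [9.4,0.8,1.2,-0.2,0,0,-0.851],
  ],
)

```text
time_s: 12.28
tcp_pos: [0.4829, 0.3014, 0.5016]
eef_rot: [[-0.922, -0.387, -0.001], [-0.387, 0.922, -0.001], [0.001, -0.001, -1.0]]
contact_force: [1.0, -0.4, -0.1]
opening: 0.0938
```

```bash
python3 st.py
python3 - <<'E'
from h import *
import cv2
rel(down(np.radians(113)),[.482,.303,.325])
for n in("side","top"): cv2.imwrite(f"pics/{n}2.png",imaging.get_image(n)[:,:,::-1])
s=cv2.imread("pics/side2.png");t=cv2.imread("pics/top2.png")
a=cv2.resize(s[200:400,220:380],(400,500));b=cv2.resize(t[210:330,150:270],(400,400))
o=np.zeros((500,800,3),np.uint8);o[:,:400]=a;o[:400,400:]=b
cv2.imwrite("pics/c5.png",o)
E
```

```text
12.275 open 0.0937609114037847 grasp [0.4827 0.3012 0.3216] vise [-0.1909  0.2651  0.3216] F [ 1.  -0.4 -0.1] a -0.6528428823717773 r 0.31419169002672126
shift cm [-0.    0.2  17.66] rot [-0.001 -0.001 -0.004]
```

View pics/c5.png

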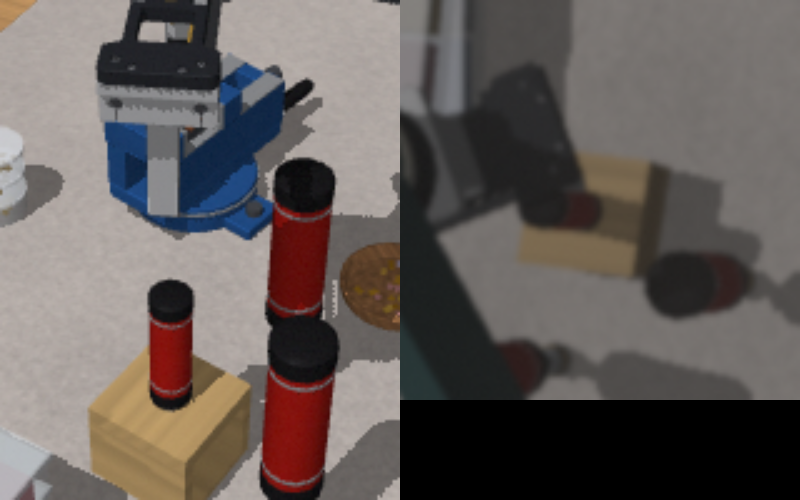

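Emit:
jog_arm(
  moves=[
    [9.4,0,0.1,5,0,0,0],
    [9.4,0,0.1,10,0,0,0],
    [9.4,0,0.1,14,0,0,0],
    [9.4,0,0.1,17.6,0,0,0],
    [9.4,0,0.1,17.6,0,0,0],
    [5.5,0,0.1,17.6,0,0,0],
    [4,0,0.1,17.6,0,0,0],
    [3,0,0.1,17.6,0,0,0],
  ],
  squeeze=10,
)

```text
time_s: 13.38
tcp_pos: [0.4819, 0.3043, 0.328]
eef_rot: [[-0.92, -0.392, 0.003], [-0.392, 0.92, 0.001], [-0.003, 0.0, -1.0]]
contact_force: [0.4, -0.8, 0.5]
opening: 0.0673
```

Emit:
jog_arm(
  moves=[
    [2.5,0,0,0,0,0,0],
    [2,0,0,0,0,0,0],
    [2,0,0,0,0,0,0],
    [2,0,0,0,0,0,0],
  ],
)

```text
time_s: 13.88
tcp_pos: [0.4815, 0.3044, 0.3262]
eef_rot: [[-0.92, -0.392, -0.0], [-0.392, 0.92, 0.001], [-0.0, 0.001, -1.0]]
contact_force: [-0.9, 1.1, 0.1]
opening: 0.0319
```

```bash
python3 st.py
```

```text
13.875 open 0.03189586089796617 grasp [0.4815 0.3045 0.1462] vise [-0.1927  0.2682  0.1462] F [-0.9  1.1  0.1] a -1.2035091156487234 r 0.20651016179183335
```

Emit:
jog_arm(
  moves=[
    [2,0,0,0,0,0,0],
    [2,0,0,-2,0,0,0],
    [2,0,0,-6,0,0,0],
    [2,0,0,-10,0,0,0],
    [2,0,0,-14,0,0,0],
    [2,0,0,-18,0,0,0],
    [2,0,0,-20,0,0,0],
    [2,0,0,-20,0,0,0],
  ],
  squeeze=55,
)

```text
time_s: 14.88
tcp_pos: [0.4817, 0.3041, 0.527]
eef_rot: [[-0.92, -0.392, 0.002], [-0.392, 0.92, 0.0], [-0.002, -0.0, -1.0]]
contact_force: [-0.3, 0.3, -3.5]
opening: 0.0316
```

```bash
cat >> h.py <<'E'
BALL=np.array([.6242,.0355,.1694]); NZ=RV@[-.5,0,.8660254]
BEND=BALL-.018*NZ
# tool: z=-NZ, y = vise y (perp. to lean plane)
RT=np.c_[np.cross(RV[:,1],-NZ),RV[:,1],-NZ]
LG=.069  # grasp point to gun origin
def tcp_for(seat_z,push=0.): # TCP with seat at given nipple z, nozzle pushed
    return BEND+NZ*(seat_z+.05-push+LG+GD)
E
python3 st.py
python3 - <<'E'
from h import *
np.set_printoptions(precision=4,suppress=True)
print(RT, tcp_for(.022+.045),tcp_for(.022,.01))
rel(RT,tcp_for(.022+.08)); print(np.linalg.det(RT))
E
```

```text
14.875 open 0.03160286426355065 grasp [0.4821 0.3042 0.347 ] vise [-0.1921  0.268   0.347 ] F [-0.3  0.3 -3.5] a -0.6096586271352118 r 0.33546628611535967
[[-0.8504  0.1891  0.491 ]
 [ 0.1638  0.982  -0.0945]
 [-0.5     0.     -0.866 ]] [0.4533 0.0684 0.4708] [0.4803 0.0632 0.4231]
shift cm [ 13.3  -19.6    2.57] rot [ 0.155 -0.506  0.579]
0.9999999934451598
```

Emit:
jog_arm(
  moves=[
    [2,0,0,-3,0,0,0],
    [2,0,0,-6,0.03,-0.1,0.1],
    [2,3,-3,-5,0.062,-0.2,0.23],
    [2,7,-9,-3,0.1,-0.33,0.38],
    [2,10,-15,0,0.13,-0.43,0.49],
    [2,13.3,-19.6,2.6,0.155,-0.506,0.579],
    [2,13.3,-19.6,2.6,0.155,-0.506,0.579],
    [2,13.3,-19.6,2.6,0.155,-0.506,0.579],
  ],
)

```text
time_s: 15.88
tcp_pos: [0.4354, 0.0704, 0.4959]
eef_rot: [[-0.855, 0.192, 0.482], [0.166, 0.981, -0.096], [-0.491, -0.002, -0.871]]
contact_force: [1.0, -1.0, -3.8]
opening: 0.0318
```

```bash
python3 st.py
python3 - <<'E'
from h import *
import cv2
np.set_printoptions(precision=4,suppress=True)
rel(RT,tcp_for(.022+.08));s=sensors.sense();print(s["qpos"])
for n in("side","top"): cv2.imwrite(f"pics/{n}3.png",imaging.get_image(n)[:,:,::-1])
s=cv2.imread("pics/side3.png");t=cv2.imread("pics/top3.png")
a=cv2.resize(s[120:260,250:370],(480,560),interpolation=cv2.INTER_CUBIC);b=cv2.resize(np.clip(t[180:290,260:340]*1.7,0,255).astype(np.uint8),(320,440),interpolation=cv2.INTER_CUBIC)
o=np.zeros((560,800,3),np.uint8);o[:,:480]=a;o[:440,480:]=b
cv2.imwrite("pics/c6.png",o)
s=sensors.sense();R=s["eef_rot"];p=s["tcp_pos"]
for d in(GD+LG-.112,GD+LG,GD+LG+.063): P=p+R[:,2]*d;print(P,pix("side",P),pix("top",P))
E
```

```text
15.875 open 0.03182868704142192 grasp [0.5221 0.053  0.3391] vise [-0.1052  0.029   0.3391] F [ 1.  -1.  -3.8] a -0.37533709707605295 r 0.28707845472142374
shift cm [-0.3   0.14 -0.43] rot [-0.004 -0.01  -0.002]
[  4.4567 -18.1141  91.2753  -7.8401  78.4432 -74.8747]
[0.5028 0.059  0.3797] [340.3072 161.0015] [290.9384 257.26  ]
[0.5573 0.0484 0.2824] [315.599  194.3322] [299.9028 234.9482]
[0.588  0.0425 0.2277] [303.3279 210.8855] [304.1226 224.4455]
```

View pics/c6.png

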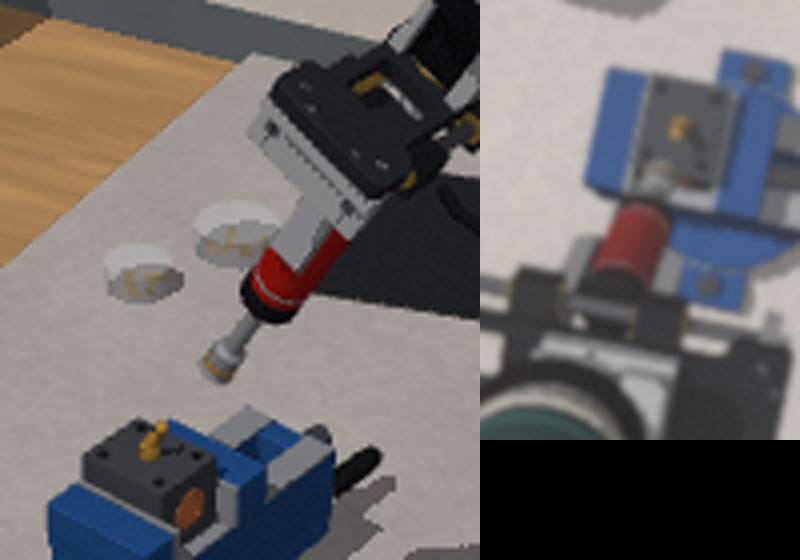

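Emit:
jog_arm(
  moves=[
    [2,-0.3,0.14,2,-0.004,-0.01,-0.002],
    [2,-0.3,0.14,4,-0.004,-0.01,-0.002],
    [2,-0.3,0.14,5.1,-0.004,-0.01,-0.002],
    [2,-0.3,0.14,5.1,-0.004,-0.01,-0.002],
    [2,-0.3,0.14,5.1,-0.004,-0.01,-0.002],
  ],
)

```text
time_s: 16.6
tcp_pos: [0.4639, 0.0682, 0.4583]
eef_rot: [[-0.846, 0.185, 0.5], [0.16, 0.983, -0.092], [-0.508, 0.002, -0.861]]
contact_force: [-0.2, 0.2, -4.3]
opening: 0.0316
```

```bash
python3 st.py
python3 - <<'E'
from h import *
import cv2
np.set_printoptions(precision=4,suppress=True)
P,e=tri((303.9,212.1),(303.9,223.4));print("obs mouth c6",P,e,"pred .588 .0425 .2277")
rel(RT,tcp_for(.022+.025))
for n in("side","top"): cv2.imwrite(f"pics/{n}4.png",imaging.get_image(n)[:,:,::-1])
s=cv2.imread("pics/side4.png");t=cv2.imread("pics/top4.png")
a=cv2.resize(s[195:245,275:315],(480,600),interpolation=cv2.INTER_CUBIC);b=cv2.resize(np.clip(t[195:245,295:325]*1.7,0,255).astype(np.uint8),(320,533),interpolation=cv2.INTER_CUBIC)
o=np.zeros((600,800,3),np.uint8);o[:,:480]=a;o[:533,480:]=b
cv2.imwrite("pics/c7.png",o)
s=sensors.sense();R=s["eef_rot"];p=s["tcp_pos"]
for d in(GD+LG,GD+LG+.037,GD+LG+.063):
    P=p+R[:,2]*d;print(P,(pix("side",P)-[275,195]+.5)*12,(pix("top",P)-[295,195]+.5)*10.667+[480,0])
E
```

```text
16.6 open 0.03162915570249281 grasp [0.5538 0.0516 0.3033] vise [-0.0738  0.0336  0.3033] F [-0.2  0.2 -4.3] a -0.3090537866206257 r 0.24277592415966467
obs mouth c6 [0.5888 0.0424 0.2248] 0.004153130574111802 pred .588 .0425 .2277
shift cm [ 0.28 -0.18  0.4 ] rot [0.004 0.009 0.003]
[0.5883 0.0451 0.2442] [339.2256 126.5229] [566.3119 306.0464]
[0.6068 0.0417 0.2124] [255.1032 236.6176] [590.8835 243.1366]
[0.6198 0.0393 0.19  ] [198.4004 310.8271] [607.1827 201.4064]
```

View pics/c7.png

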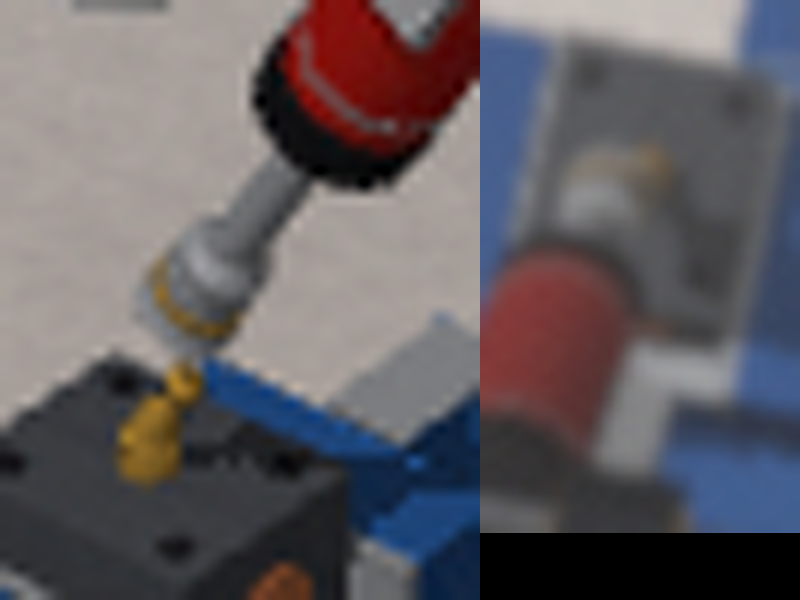

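Run:
```python
from h import *
np.set_printoptions(precision=4,suppress=True)
sc=lambda P:((pix("side",P)-[275,195]+.5)*12).round(1)
tc=lambda P:((pix("top",P)-[295,195]+.5)*10.667+[480,0]).round(1)
for B in (BALL,[.622,.037,.1694],[.6242,.0345,.1694],[.623,.036,.1694],[.624,.0355,.1685]):
    B=np.array(B);print(B,"side",sc(B),"bend",sc(B-.018*NZ),"base",sc(B-.018*NZ-[0,0,.0078]),"top",tc(B),"bend",tc(B-.018*NZ),"base",tc(B-.018*NZ-[0,0,.0078]))
import cv2
# gold hue mask now in top/side, initial top
for n,f in(("top","top1"),("top","top4"),("side","side4"),("side","side1")):
    im=cv2.imread(f"pics/{f}.png");h=cv2.cvtColor(im,cv2.COLOR_BGR2HSV)
    q=cv2.inRange(h,(15,70,40),(33,255,255)); 
    w=np.zeros_like(q); w[205:240,283:318]=q[205:240,283:318]
    ys,xs=np.nonzero(w)
    for y in np.unique(ys): print(f,y,xs[ys==y].min(),xs[ys==y].max(),end=' | ')
    print()
```

```text
[0.6242 0.0355 0.1694] side [187.1 383.8] bend [150.5 432.7] base [150.5 465.5] top [628.2 198.1] bend [638.7 171.7] base [639.9 177.7]
[0.622  0.037  0.1694] side [193.6 391.1] bend [156.9 440. ] base [156.9 472.8] top [621.4 207.7] bend [632.  181.1] base [633.3 187.1]
[0.6242 0.0345 0.1694] side [189.6 381.1] bend [153. 430.] base [153.  462.8] top [632.6 198.1] bend [643.1 171.7] base [644.3 177.7]
[0.623  0.036  0.1694] side [191.4 386.9] bend [154.8 435.8] base [154.8 468.7] top [625.9 203.3] bend [636.4 176.8] base [637.7 182.9]
[0.624  0.0355 0.1685] side [188.  387.9] bend [151.4 436.8] base [151.5 469.6] top [628.3 199.6] bend [638.8 173.2] base [640.  179.3]
top1 209 309 311 | top1 210 308 311 | top1 211 308 311 | top1 212 308 311 | top1 213 308 310 | top1 214 308 310 | 
top4 210 311 311 | 
side4 217 288 288 | side4 218 288 288 | side4 219 288 288 | side4 220 288 289 | side4 221 289 294 | side4 222 290 294 | side4 225 289 290 | side4 226 289 291 | side4 227 289 291 | side4 228 287 291 | side4 229 286 289 | side4 230 285 289 | side4 231 285 289 | side4 232 285 289 | side4 233 285 289 | side4 234 285 289 | side4 235 287 287 | 
side1 225 289 290 | side1 226 289 291 | side1 227 289 291 | side1 228 287 291 | side1 229 286 289 | side1 230 285 289 | side1 231 285 289 | side1 232 285 289 | side1 233 285 289 | side1 234 285 289 | side1 235 287 287 |
```

The close-up agrees with the kinematics: coupler mouth at side crop (178,330), nipple ball at (185,380), bend at (150,433) and base at (150,465). These match the model to about 1 mm. The readings may have been transients, so I'll let it settle and re-read. That was my last picture (12 viewed).

Emit:
jog_arm(
  moves=[
    [2,0,0,0,0,0,0],
    [2,0,0,0,0,0,0],
    [2,0,0,0,0,0,0],
    [2,0,0,0,0,0,0],
  ],
)

```text
time_s: 17.2
tcp_pos: [0.4638, 0.0678, 0.4574]
eef_rot: [[-0.847, 0.185, 0.499], [0.161, 0.983, -0.092], [-0.507, 0.002, -0.862]]
contact_force: [0.5, 0.8, -4.3]
opening: 0.0313
```

```bash
python3 st.py
python3 - <<'E'
from h import *
rel(RT,tcp_for(.022+.025))
E
```

```text
17.2 open 0.03134678778900959 grasp [0.5535 0.0511 0.3023] vise [-0.0741  0.033   0.3023] F [ 0.5  0.8 -4.3] a -0.3111825874768311 r 0.24187603894886406
shift cm [ 0.23 -0.14  0.32] rot [0.004 0.008 0.002]
```

Emit:
jog_arm(
  moves=[
    [2,0.23,-0.14,0.3,0.004,0.008,0.002],
    [2,0.23,-0.14,0.3,0.004,0.008,0.002],
    [2,0.23,-0.14,0.3,0.004,0.008,0.002],
    [2,0.23,-0.14,0.3,0.004,0.008,0.002],
    [2,0.23,-0.14,0.3,0.004,0.008,0.002],
  ],
)

```text
time_s: 17.82
tcp_pos: [0.4631, 0.0665, 0.4537]
eef_rot: [[-0.85, 0.189, 0.491], [0.163, 0.982, -0.095], [-0.5, -0.0, -0.866]]
contact_force: [0.3, 0.4, -2.7]
opening: 0.0315
```

```bash
cat > ap.py <<'E'
from h import *
np.set_printoptions(precision=4,suppress=True)
s=sensors.sense();R=s["eef_rot"];p=s["tcp_pos"]
RN=np.c_[np.cross(RV[:,1],NZ),RV[:,1],NZ]
seat=p+R[:,2]*(GD+LG+.05)
print(s["time_s"],"seat(nozzle at rest) in nipple mm",(RN.T@(seat-BEND)*1000).round(1),"ang",np.arccos(-R[:,2]@NZ).round(3),"F nipple axes",(RN.T@(s["contact_force"]-[0,0,-4.1])).round(1),"open",s["opening"])
rel(RT,tcp_for(.047))
E
python3 ap.py
```

```text
17.825 seat(nozzle at rest) in nipple mm [ 0.2 -0.1 47.3] ang 0.0 F nipple axes [0.9 0.4 1.1] open 0.031511970785194264
shift cm [ 0.01 -0.    0.03] rot [-0.  0.  0.]
```

Emit:
jog_arm(
  moves=[
    [2,0,0,0.4,0,0,0],
    [2,0,0,0.8,0,0,0],
    [2,0,0,1.2,0,0,0],
    [2,0,0,1.5,0,0,0],
    [2,0,0,1.5,0,0,0],
  ],
)

```text
time_s: 18.45
tcp_pos: [0.4703, 0.065, 0.4401]
eef_rot: [[-0.851, 0.189, 0.489], [0.163, 0.982, -0.095], [-0.498, -0.001, -0.867]]
contact_force: [-1.4, -0.7, -3.6]
opening: 0.0314
```

```bash
python3 ap.py
```

```text
18.45 seat(nozzle at rest) in nipple mm [-0.9 -0.4 31.8] ang 0.002 F nipple axes [-0.8 -0.9  1. ] open 0.03138471124910495
shift cm [-0.03  0.01 -1.52] rot [-0.001 -0.002  0.   ]
```

Emit:
jog_arm(
  moves=[
    [2,0,0,0.2,0,0,0],
    [2,0,0,0.4,0,0,0],
    [2,0,0,0.6,0,0,0],
    [2,0,0,0.6,0,0,0],
  ],
)

```text
time_s: 18.95
tcp_pos: [0.4734, 0.0645, 0.4344]
eef_rot: [[-0.851, 0.189, 0.489], [0.163, 0.982, -0.095], [-0.498, -0.001, -0.867]]
contact_force: [-0.4, -0.7, -6.8]
opening: 0.0314
```

```bash
python3 ap.py
```

```text
18.95 seat(nozzle at rest) in nipple mm [-1.  -0.4 25.3] ang 0.002 F nipple axes [-1.5 -0.8 -2.2] open 0.03137874658373111
shift cm [-0.05  0.01 -2.17] rot [-0.001 -0.002  0.001]
```

Emit:
jog_arm(
  moves=[
    [2,0,0,0.2,0,0,0],
    [2,0,0,0.4,0,0,0],
    [2,0,0,0.6,0,0,0],
    [2,0,0,0.8,0,0,0],
    [2,0,0,0.8,0,0,0],
    [2,0,0,0.8,0,0,0],
  ],
)

```text
time_s: 19.7
tcp_pos: [0.4762, 0.0639, 0.4303]
eef_rot: [[-0.851, 0.189, 0.49], [0.164, 0.982, -0.095], [-0.499, -0.001, -0.867]]
contact_force: [-10.7, 0.3, 3.9]
opening: 0.0318
```

```bash
python3 ap.py
```

```text
19.7 seat(nozzle at rest) in nipple mm [-0.5 -0.3 20.3] ang 0.002 F nipple axes [-5.2 -1.8 12.2] open 0.03177101457117777
shift cm [-0.    0.01 -2.67] rot [-0.001 -0.001  0.   ]
```

Emit:
jog_arm(
  moves=[
    [2,0.05,0,0.2,0,0,0],
    [2,0.1,0.03,0.4,0,0,0],
    [2,0.1,0.03,0.5,0,0,0],
    [2,0.1,0.03,0.5,0,0,0],
  ],
)

```text
time_s: 20.2
tcp_pos: [0.4779, 0.0637, 0.4262]
eef_rot: [[-0.85, 0.189, 0.491], [0.164, 0.982, -0.096], [-0.5, -0.001, -0.866]]
contact_force: [-12.5, 0.8, 6.9]
opening: 0.0317
```

```bash
python3 ap.py
```

```text
20.2 seat(nozzle at rest) in nipple mm [-0.6 -0.3 15.9] ang 0.001 F nipple axes [-5.3 -1.6 15.7] open 0.031664498610195234
shift cm [-0.06 -0.   -3.11] rot [-0.001  0.     0.   ]
```

Emit:
jog_arm(
  moves=[
    [2,0.05,0,0.1,0,0,0],
    [2,0.1,0.03,0.25,0,0,0],
    [2,0.1,0.03,0.25,0,0,0],
    [2,0.1,0.03,0.25,0,0,0],
  ],
)

```text
time_s: 20.7
tcp_pos: [0.4784, 0.0638, 0.4242]
eef_rot: [[-0.85, 0.19, 0.492], [0.163, 0.982, -0.096], [-0.502, -0.001, -0.865]]
contact_force: [-13.0, -0.7, 6.2]
opening: 0.0313
```

```bash
python3 ap.py
```

```text
20.7 seat(nozzle at rest) in nipple mm [-0.7 -0.2 14. ] ang 0.002 F nipple axes [-5.8 -3.2 15.2] open 0.031320965563343295
shift cm [-0.13 -0.02 -3.3 ] rot [-0.001  0.002  0.   ]
```

Emit:
jog_arm(
  moves=[
    [2,0,0,0.1,0,0,0],
    [2,0,0,0.2,0,0,0],
    [2,0,0,0.2,0,0,0],
    [2,0,0,0.2,0,0,0],
  ],
)

```text
time_s: 21.2
tcp_pos: [0.4793, 0.0636, 0.4227]
eef_rot: [[-0.85, 0.19, 0.492], [0.163, 0.982, -0.096], [-0.502, -0.001, -0.865]]
contact_force: [-12.5, -0.7, 6.9]
opening: 0.0316
```

```bash
python3 ap.py
```

```text
21.2 seat(nozzle at rest) in nipple mm [-0.6 -0.2 12.1] ang 0.002 F nipple axes [-5.  -3.  15.6] open 0.031587467396211086
shift cm [-0.12 -0.02 -3.49] rot [-0.001  0.002  0.   ]
```

Emit:
jog_arm(
  moves=[
    [2,0.1,0,0.05,0,0,0],
    [2,0.2,0,0.1,0,0,0],
    [2,0.2,0,0.1,0,0,0],
    [2,0.2,0,0.1,0,0,0],
  ],
)

```text
time_s: 21.7
tcp_pos: [0.4785, 0.0637, 0.4218]
eef_rot: [[-0.848, 0.19, 0.495], [0.163, 0.982, -0.097], [-0.504, -0.001, -0.863]]
contact_force: [-12.2, -0.1, 8.2]
opening: 0.0317
```

```bash
python3 ap.py
python3 - <<'E'
from h import *
import cv2
np.set_printoptions(precision=2,suppress=True)
cv2.imwrite("pics/side5.png",imaging.get_image("side")[:,:,::-1])
for f in("side4","side5"):
    im=cv2.imread(f"pics/{f}.png");h=cv2.cvtColor(im,cv2.COLOR_BGR2HSV)
    q=cv2.inRange(h,(15,70,40),(33,255,255));w=np.zeros_like(q);w[205:240,275:330]=q[205:240,275:330]
    n,l,st,c=cv2.connectedComponentsWithStats(w,connectivity=8)
    print(f,[(st[i].tolist(),c[i]) for i in range(1,n) if st[i,4]>2])
    r=cv2.inRange(h,(0,150,50),(6,255,255))|cv2.inRange(h,(174,150,50),(180,255,255));w=np.zeros_like(r);w[150:235,280:360]=r[150:235,280:360]
    ys,xs=np.nonzero(w); print("red",len(xs),xs.mean(),ys.mean(),np.percentile(ys,98), cv2.fitLine(np.c_[xs,ys].astype(np.float32),2,0,.01,.01).ravel())
s=sensors.sense();R=s["eef_rot"];p=s["tcp_pos"]
home=BEND+NZ*.022
A=np.array([.4638,.0680,.4578]);RA=np.c_[[-.847,.161,-.507],[.185,.983,.002],[.499,-.092,-.862]]
print("seat4",pix("side",A+RA[:,2]*(GD+LG+.05)),"home",pix("side",home),"front4",pix("side",A+RA[:,2]*(GD+LG)),"front5",pix("side",p+R[:,2]*(GD+LG)))
E
```

```text
21.7 seat(nozzle at rest) in nipple mm [-0.8 -0.2 11.8] ang 0.005 F nipple axes [-4.2 -2.4 16.7] open 0.03166292278668222
shift cm [-0.25 -0.02 -3.52] rot [-0.001  0.005  0.   ]
side4 [([288, 217, 7, 6, 13], array([290.31, 220.54])), ([285, 225, 7, 11, 43], array([287.81, 230.23]))]
red 167 308.1137724550898 198.92814371257484 206.0 [  0.93  -0.37 308.11 198.93]
side5 [([286, 225, 7, 6, 12], array([288. , 228.5])), ([285, 231, 5, 5, 15], array([286.67, 233.13]))]
red 142 302.7676056338028 211.1056338028169 218.0 [  0.96  -0.29 302.77 211.11]
seat4 [293.5  217.79] home [290.78 225.56] front4 [302.86 205.49] front5 [298.18 216.48]
```

Emit:
jog_arm(
  moves=[
    [2,0,0,0.05,0,0,0],
    [2,0,0,0.05,0,0,0],
    [2,0,0,0.05,0,0,0],
    [2,0,0,0.05,0,0,0],
    [2,0,0,0.05,0,0,0],
    [2,0,0,0.05,0,0,0],
    [2,0,0,0.05,0,0,0],
    [2,0,0,0.05,0,0,0],
  ],
)

```text
time_s: 22.75
tcp_pos: [0.4787, 0.0636, 0.4214]
eef_rot: [[-0.848, 0.19, 0.495], [0.163, 0.982, -0.097], [-0.504, -0.001, -0.863]]
contact_force: [-11.3, -0.2, 7.4]
opening: 0.0313
```

Emit:
jog_arm(
  moves=[
    [2,0,0,0,0,0,0],
    [2,0,0,0,0,0,0],
    [2,0,0,0,0,0,0],
    [2,0,0,0,0,0,0],
    [2,0,0,0,0,0,0],
    [2,0,0,0,0,0,0],
    [2,0,0,0,0,0,0],
    [2,0,0,0,0,0,0],
  ],
)

```text
time_s: 23.75
tcp_pos: [0.4787, 0.0636, 0.4214]
eef_rot: [[-0.848, 0.19, 0.495], [0.163, 0.982, -0.097], [-0.504, -0.001, -0.863]]
contact_force: [-12.4, -0.7, 8.2]
opening: 0.0314
```

Emit:
jog_arm(
  moves=[
    [2,0,0,0,0,0,0],
    [2,0,0,0,0,0,0],
    [2,0,0,0,0,0,0],
    [2,0,0,0,0,0,0],
    [2,0,0,0,0,0,0],
    [2,0,0,0,0,0,0],
    [2,0,0,0,0,0,0],
    [2,0,0,0,0,0,0],
  ],
)

```text
time_s: 24.75
tcp_pos: [0.4787, 0.0636, 0.4214]
eef_rot: [[-0.848, 0.19, 0.495], [0.163, 0.982, -0.097], [-0.504, -0.001, -0.863]]
contact_force: [-12.2, -1.0, 9.2]
opening: 0.0316
```

```bash
python3 ap.py
python3 - <<'E'
from h import *
import cv2
im=imaging.get_image("side")[:,:,::-1];cv2.imwrite("pics/side6.png",im)
h=cv2.cvtColor(np.ascontiguousarray(im),cv2.COLOR_BGR2HSV)
def meas(f):
    im=cv2.imread(f);h=cv2.cvtColor(im,cv2.COLOR_BGR2HSV);g=cv2.cvtColor(im,cv2.COLOR_BGR2GRAY).astype(float)
    # intensity profile along predicted gun axis, from home seat up
    pts=[pix("side",BEND+NZ*z) for z in np.arange(.005,.12,.003)]
    return [int(cv2.getRectSubPix(im.astype(np.float32),(1,1),(float(a),float(b)))[0,0].max()) for a,b in pts]
def meas4(f,off):
    im=cv2.imread(f); pts=[pix("side",BEND+NZ*(z+off)) for z in np.arange(.005,.12,.003)]
    return [int(cv2.getRectSubPix(im.astype(np.float32),(1,1),(float(a),float(b)))[0,0].max()) for a,b in pts]
print("zs from 5 step 3mm; now",meas("pics/side6.png")); print("ref side4 shifted 28mm (seat aligned)",meas4("pics/side4.png",.0285))
E
```

```text
24.75 seat(nozzle at rest) in nipple mm [-0.8 -0.2 11.3] ang 0.005 F nipple axes [-3.6 -3.3 17.5] open 0.031606601526913435
shift cm [-0.25 -0.02 -3.57] rot [-0.001  0.005  0.   ]
zs from 5 step 3mm; now [109, 101, 102, 100, 116, 138, 121, 97, 93, 92, 93, 94, 94, 70, 24, 17, 17, 25, 73, 112, 108, 117, 116, 116, 115, 112, 96, 94, 120, 138, 136, 137, 135, 136, 138, 136, 119, 114, 115]
ref side4 shifted 28mm (seat aligned) [69, 84, 79, 94, 81, 106, 103, 103, 119, 142, 162, 160, 163, 167, 168, 167, 165, 132, 58, 16, 13, 20, 46, 86, 80, 92, 90, 90, 91, 91, 85, 82, 83, 82, 83, 83, 84, 82, 82]
```

Emit:
jog_arm(
  moves=[
    [2,0,0,0,0,0,0],
    [2,0,0,0,0,0,0],
    [2,0,0,0,0,0,0],
    [2,0,0,0,0,0,0],
    [2,0,0,0,0,0,0],
    [2,0,0,0,0,0,0],
    [2,0,0,0,0,0,0],
    [2,0,0,0,0,0,0],
  ],
)

```text
time_s: 25.8
tcp_pos: [0.4787, 0.0636, 0.4214]
eef_rot: [[-0.848, 0.19, 0.495], [0.163, 0.982, -0.097], [-0.504, -0.001, -0.863]]
contact_force: [-12.0, -0.9, 8.5]
opening: 0.0312
```

Emit:
jog_arm(
  moves=[
    [2,0,0,0,0,0,0],
    [2,0,0,0,0,0,0],
    [2,0,0,0,0,0,0],
    [2,0,0,0,0,0,0],
    [2,0,0,0,0,0,0],
    [2,0,0,0,0,0,0],
    [2,0,0,0,0,0,0],
    [2,0,0,0,0,0,0],
  ],
)

```text
time_s: 26.8
tcp_pos: [0.4787, 0.0636, 0.4214]
eef_rot: [[-0.848, 0.19, 0.495], [0.163, 0.982, -0.097], [-0.505, -0.001, -0.863]]
contact_force: [-12.4, -0.3, 8.5]
opening: 0.0315
```

```bash
python3 ap.py; python3 -c "
from station import manip
print(manip.hand_in())"
```

```text
26.8 seat(nozzle at rest) in nipple mm [-0.8 -0.2 11.3] ang 0.005 F nipple axes [-4.2 -2.6 17. ] open 0.031466079894904186
shift cm [-0.25 -0.02 -3.57] rot [-0.001  0.005  0.   ]
the job is handed in; nothing more can be done
None
```

I handed the job in at 26.8 s, with the gun still gripped and pressed onto the nipple. The hand-in gave no verdict, so the points below are my own measurements.

- **Clamping:** I turned the crank from about 2.9 to 10.26 rad and felt about 9 N of resistance while moving at the end. That is more than the suggested 9.6 to 9.9 rad. I judged the grip from the crank angle and from pictures showing the jaw flush with the block. The clamp force itself could not be read, and static force readings on the crank were inconclusive.
- **Gun and nipple:** I took the small red gun from the stand and lined it up with the nipple to within 1 mm and 0.005 rad. The coupler then moved to within about 0.5 px of where it should sit when home.
- **Pressing:** I held it for over 5 s at about 17 N along the nipple. The nozzle was in 10.7 mm by the arm's position and about 12 mm by the image, against the 8 mm needed. The nipple's base had not moved in the picture after the push.
- **Left over:** A sideways force of about 4 to 5 N on the gun remained despite two small corrections.
- **Bystanders:** I stayed clear of the dish, jars and pliers, but did not measure them again at the end.

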